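# Get the tin out of the spring-lid case and put it on show

### The job

Press the release button of the spring-lid case so that the lid pops up, then lay a hand against the bobbing lid until it is still and ease it fully back onto its stop without letting it slam. Lift out the tin, stand it upright on the counter top and let go, then take it again by its two broad faces and set it gently down between the two cheeks of the display stand, standing upright and fully on its base. Leave the lid open and do not disturb the paint can, the oil bottle or the hammer.

Things in the scene. Friction and masses are not known exactly. Their poses are not given: they have to be found in the camera images.
- case: Grey metal stock case, fixed. Origin: centre of the underside of its box; x points from the button towards the hinge (away from the robot), z up. Box outside 160 (x) x 190 (y) x 95 mm high, walls and floor 4 mm. In front of it a solid ledge, 90 mm high, x from -145 to -80, y within 45 mm, carries the button. A thin leaf spring lies inside along the +y wall.
- tin_bay (a point): Middle of the case's inner floor, 4 mm above its underside. Two upright steel plates, 3 mm thick, 56 mm long along y, tops 84 mm above the case's underside, stand at x = -26.5 and +26.5 mm (50 mm clear). The tin stands between them: its broad faces cannot be reached there, but beside its two ends (along y) there are about 50 mm of free room for fingers.
- button_top (a point): Centre of the top of the black oblong release button (36 x 44 mm), at x = -118, y = 0, z = 110 mm in the case's frame. It goes straight down 8 mm against a spring (1.5 N at first, 5.5 N fully down), draws back the steel catch and frees the lid at about 6 mm. The catch is 30 mm wide, begins 28 mm from the button's centre on the hinge side, and its top is 109 mm high.
- button (a joint): Travel of the release button: 0 up, 0.008 m fully down. It springs back.
- lid (a joint): Angle of the grey lid: 0 shut and latched, 1.85 rad fully open on its stop, a little past upright, where it stays by its weight. Unlatched, the leaf spring kicks it up; it bobs and comes to rest at about 0.5 rad (0.35 to 0.65). From there it turns freely; let go before upright, it falls back onto the spring. It slams if faster than 3 rad/s beyond 1.5 rad.
- lid_hinge (a point): Middle of the hinge line, along the case's y at x = 80, y = 0, z = 95.5 mm in the case's frame; the lid's underside passes through it. The lid is a flat plate 155 mm long from the hinge, 190 mm wide, 6 mm thick, 0.42 kg. A finger moved towards the hinge side pushes it up and back, first by its front edge, later by its underside.
- lid_edge (a point): Middle of the lid's free front edge, 155 mm from the hinge, at half thickness.
- tin: Oblong metal tin with a paper band, upright: 42 (x) x 66 (y) x 80 mm high, 0.2 to 0.4 kg. Origin: centre of its underside. It starts on the case's inner floor between the two plates, its y along the case's y, within 10 mm of the middle.
- rack: Blue display stand, fixed. Origin: centre of its underside. Base plate 100 x 100 x 8 mm; two upright cheeks, 80 mm long (x), 10 mm thick, tops 100 mm above the counter, at y = -44 and +44 mm: 78 mm clear. Open at both x sides. The tin goes between them with its 66 mm length across (along y, either way round); fingers fit only on its broad faces, 42 mm apart.
- paint_can: Paint can with an orange band, 90 mm across, 110 mm high, upright. Origin: centre of its underside. Leave alone.
- oil_bottle: White plastic oil bottle, 60 mm across, 150 mm high, upright. Origin: centre of its underside. Leave alone.
- hammer: Hammer lying on the counter, 260 mm long along its x. Leave alone.
There are look-alikes about, which are no part of the job. What is meant by the rack is not black, and is the smaller of those in its own colour.

How it is judged:
By the outcome, as a careful person would: the job done as asked, in the order asked, and still so for the second after the job is handed in, with the robot touching nothing.
It also fails if it takes over 72 s, if anything falls off the work surface, if the arm or the gripper's body presses on something with over 40 N, if the wrist force passes 120 N, or if a joint passes its speed limit or range.

### The arm

A 6-joint arm with a two-finger parallel gripper is mounted at the origin on the work surface. World frame = base frame: x ahead of the robot, y to its left, z up, the work surface at z = 0. Lengths are in mm, angles in rad, forces in N, time in s.
With the tool pointing down it reaches from about 350 to 925 mm from the base axis. Payload 6.4 kg.
Tool frame: the origin (TCP) lies at the centre of the arm's flange, where the gripper is bolted on; the fingertips stand 173 mm ahead of it and the grasp point (between the pads) lies ahead of it (bot.hold_point_z is the z of the grasp point in the tool frame, in mm); z points along the fingers, y is the line along which they close (so a half turn about z gives the same grasp; the last joint's range is limited). The gripper opens to 85 mm and grips with 20 to 120 N. Pads are 22 mm wide; open, the fingers measure 114 mm over their backs; the gripper's body (76 mm by 85 mm) begins 54 mm behind the grasp point. The pads swing forward as they close: fully open they stand 13 mm farther back than shut.
Start: joints at [-1.358, 0.245, 1.558, -0, 1.339, -0.174], TCP at [245.203, -601.989, 404.69] pointing down, gripper open.
Joint ranges: [-3.13, 3.13], [-1.02, 2.26], [0.13, 2.54], [-0.95, 4.09], [0.21, 2.88], [-2.74, 2.74]. Speed limits (rad/s): [2.57, 2.57, 3.14, 3.14, 3.14, 3.14].

### API

Orientations are given as a unit quaternion [x, y, z, w].
In Python, from bench import bot gives the robot as it stands. Calls block until the motion is done:
- bot.move_ptp(position, orientation): joint-space move of the TCP to a pose.
- bot.movel(position, ori=None, feed=150): straight line of the TCP; ori=None keeps the orientation; feed is the mean speed in mm/s.
- bot.move_j(angles): joint-space move.
- bot.grip(opening, grasp_force=None): finger opening in mm; grasp_force is the grip in N (None keeps the last); returns when the fingers have stopped.
- bot.wait(seconds).
- bot.solve_ik(position, orientation): joint angles nearest the present ones, or None.
- bot.sense(): the state.
- bot.grab_frame(name): name is "scene" or "top" or "wrist"; returns (picture, depth): 384x512x3 uint8, red, green, blue; 384x512 float32, mm along the optical axis (not along the pixel's ray), 0 where there is no reading.
- bot.camera_model(name): a dict with "K" (3x3 intrinsics, pixels), "world_from_camera" (4x4, takes a point from camera to world coordinates); the wrist camera has in their place "T_tool_cam" (4x4, takes a point from camera to tool coordinates, whose origin is the TCP and whose axes are the flange's). Camera axes: x right, y down, z forward; pixel columns grow to the right and rows downward; lengths in mm; the calibration is good to about 2 mm. A picture is of the moment at which its call begins: read the wrist's pose just before it. camera_model takes no time and is no camera call.
A pose or a line that the arm cannot do raises bot.Unreachable and nothing moves.
- bot.close_job(): hands the job in; it is judged then, once.
The state is a dict: "time": time; "q": joint angles; "dq": joint speeds; "effort": joint torques, N m; "ee_pos": TCP position; "ee_rot": TCP orientation; "force": force on the tool from outside, world axes, zero at the start; "torque": the same for the moment, N m; "opening": finger opening in mm; "grasp_force": force on a finger pad.
Only numpy, scipy, OpenCV 4.12 (cv2) and the standard library are available. Lean on these libraries where they do the work, as an engineer would, in place of code of your own. Each camera call takes 0.05 s, during which the arm holds its last target. There are 200 camera calls.

## Working session

There is one attempt and no reset: what is moved stays moved. The work goes in short steps, each a Python script; the robot and the scene stay as the last script left them, time stands still between calls to the robot, and variables do not carry over. Pictures are saved under pics/ and viewed, at most 10 in all, crops included, and the job is handed in when it is done.

```bash
mkdir -p pics; python3 - <<'E'
from bench import bot
import cv2,numpy as np
for n in("scene","top"):
    p,d=bot.grab_frame(n); cv2.imwrite(f"pics/{n}0.png",p[:,:,::-1]); np.savez(f"{n}0.npz",p=p,d=d)
    print(n,bot.camera_model(n))
print(bot.hold_point_z, bot.sense(), bot.camera_model("wrist"))
E
```

```text
scene {'K': array([[394.70329119,   0.        , 247.06909294],
       [  0.        , 394.70329119, 188.2823428 ],
       [  0.        ,   0.        ,   1.        ]]), 'world_from_camera': array([[-1.47122193e-01,  7.94549041e-01, -5.89106850e-01,
         1.29513177e+03],
       [ 9.88973005e-01,  1.28373437e-01, -7.38420990e-02,
         9.53244054e+01],
       [ 1.69545021e-02, -5.93474584e-01, -8.04674135e-01,
         1.07314359e+03],
       [ 0.00000000e+00,  0.00000000e+00,  0.00000000e+00,
         1.00000000e+00]])}
top {'K': array([[364.01539689,   0.        , 254.21702095],
       [  0.        , 364.01539689, 194.7914865 ],
       [  0.        ,   0.        ,   1.        ]]), 'world_from_camera': array([[ 1.06067366e-01, -9.73753153e-01,  2.01381507e-01,
         3.71633657e+02],
       [-9.94358928e-01, -1.03830372e-01,  2.16697179e-02,
        -2.25970503e+01],
       [-1.91439357e-04, -2.02543949e-01, -9.79273155e-01,
         1.15248079e+03],
       [ 0.00000000e+00,  0.00000000e+00,  0.00000000e+00,
         1.00000000e+00]])}
154.70000000000002 {'time': 0.1, 'q': arra
[... 474 characters left out ...]
-8.98453425e-04]), 'force': array([-0.00184796, -0.80285226, -0.32392624]), 'torque': array([-0.01098759,  0.0358846 ,  0.01685311]), 'grasp_force': 0.0, 'opening': 85.57380666689869} {'K': array([[291.17953095,   0.        , 255.49380032],
       [  0.        , 291.17953095, 190.88170158],
       [  0.        ,   0.        ,   1.        ]]), 'T_tool_cam': array([[ 7.19896743e-04, -9.49138512e-01, -3.14858011e-01,
         8.05378057e+01],
       [ 9.99999738e-01,  6.57852877e-04,  3.03321021e-04,
         7.27826630e-01],
       [-8.07634147e-05, -3.14858146e-01,  9.49138737e-01,
         3.03153085e+01],
       [ 0.00000000e+00,  0.00000000e+00,  0.00000000e+00,
         1.00000000e+00]])}
```

View pics/scene0.png

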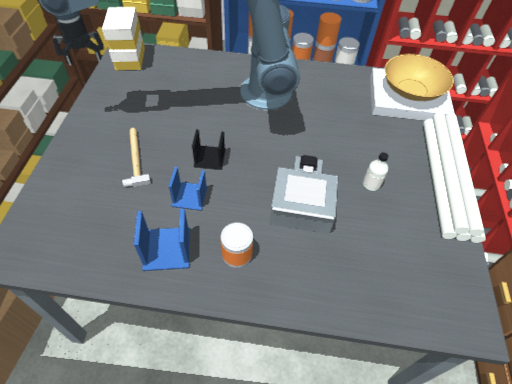

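View pics/top0.png

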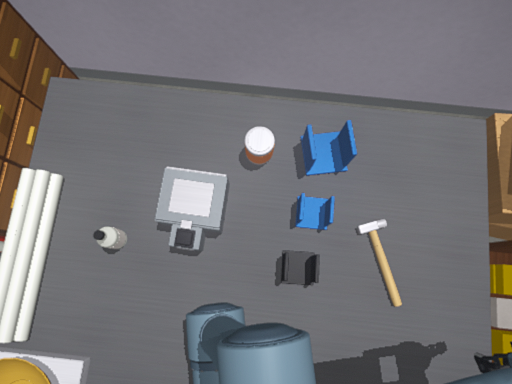

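Top view: the candidate stands are black at (300,267), small blue at (315,212) and large blue at (328,150). The small blue one fits, because it is not black and is the smaller of the blue pair. The case is at (192,200) with its button at (184,237). The can is at (260,145), the bottle at (110,238) and the hammer at (380,260). Next I'll measure these and confirm with a crop.

```bash
cat > h.py <<'E'
from bench import bot
import cv2,numpy as np
from scipy.spatial.transform import Rotation as R
def cloud(d,K,T):
    v,u=np.indices(d.shape); P=np.stack([(u-K[0,2])*d/K[0,0],(v-K[1,2])*d/K[1,1],d],-1)
    W=P@T[:3,:3].T+T[:3,3]; W[d<=0]=np.nan; return W
def rect(P):
    c,s,a=cv2.minAreaRect(P[:,:2].astype(np.float32)); return np.round(c,1),np.round(s,1),round(a,1)
E
python3 - <<'E'
from h import *
for n in("scene","top"):
    z=np.load(n+"0.npz"); p=z['p'].astype(int); m=bot.camera_model(n); W=cloud(z['d'],m["K"],m["world_from_camera"])
    X,Z=W[...,:2],W[...,2]
    tab=(Z>-30)&(Z<15)&(np.abs(W[...,0]-600)<300)&(np.abs(W[...,1])<400)
    print(n,"table z",np.nanmedian(Z[tab]))
    blue=(p[...,2]>p[...,0]+60)&(Z>-10)&(Z<250)
    k,l=cv2.connectedComponents(blue.astype(np.uint8))
    for i in range(1,k):
        q=W[l==i]; 
        if len(q)<150: continue
        print("blue",len(q),np.argwhere(l==i).mean(0).round()[::-1],"all",rect(q),"zmax",np.percentile(q[:,2],98).round(1))
        b=q[q[:,2]<20]; t=q[q[:,2]>60]; print("  base",rect(b),"top",rect(t))
    c=(304,195) if n=="scene" else (192,200)
    r=np.zeros_like(blue); r[c[1]-60:c[1]+60,c[0]-50:c[0]+50]=1
    lid=r&(Z>96)&(Z<107)
    k,l,s,_=cv2.connectedComponentsWithStats(lid.astype(np.uint8)); i=1+s[1:,4].argmax()
    q=W[l==i]; print("lid",rect(q),np.median(q[:,2]))
    dark=r&(p.sum(-1)<110)&(Z>103)&(Z<118); q=W[dark]; print("button",len(q),rect(q) if len(q)>5 else'',np.median(q[:,2]))
    for nm,cc in (("can",(237,240) if n=="scene" else(260,140)),("bottle",(377,173)if n=="scene" else(108,237)),("hammerhead",(136,181) if n=="scene" else (372,228))):
        r=np.zeros_like(blue); r[cc[1]-22:cc[1]+22,cc[0]-22:cc[0]+22]=1; q=W[r&(Z>15)]; print(nm,rect(q),np.nanmax(q[:,2]))
a=np.load("scene0.npz")['p'][110:290,110:290,::-1]; b=np.load("top0.npz")['p'][110:290,260:440,::-1]
cv2.imwrite("pics/crop1.png",cv2.resize(np.hstack([a,b]),None,fx=2.2,fy=2.2,interpolation=cv2.INTER_CUBIC))
E
```

```text
scene table z -1.1311732889741961
blue 899 [342.   5.] all (array([-596.3,  238. ]), array([122.7, 486.7]), 12.1) zmax 100.3
  base (array([-647.3,  472.5]), array([120.5,  21.8]), 1.1) top (array([-623.3,  235. ]), array([ 86. , 493.9]), 1.7)
blue 2725 [170. 231.] all (array([ 653.7, -237.9]), array([398.9, 206.4]), 1.4) zmax 136.3
  base (array([ 653.6, -238.5]), array([399. , 205.4]), 1.7) top (array([ 686.2, -209.9]), array([307.9, 150.3]), 1.0)
lid (array([536.2, 185.2]), array([189.9, 226.4]), 88.1) 100.72949388483494
button 7 (array([461.2, 192.9]), array([22.3,  4.3]), 83.8) 106.5355966616728
can (array([758.8,   3.5]), array([89.6, 89.8]), 1.0) 115.46140317751747
bottle (array([432.2, 411.4]), array([59.7, 46.1]), 65.5) 152.52482817580994
hammerhead (array([ 510.8, -387.5]), array([109.7,  86.3]), 21.0) 30.04127438966657
top table z 1.582523438737553
blue 184 [351. 137.] all (array([ 784.3, -267. ]), array([107.1,  13.6]), 12.7) zmax 141.0
  base (array([0., 0.]), array([0., 0.]), 0.0) top (array([ 784.3, -267. ]), array([107.1,  13.6]), 12.7)
blue 1318 [325. 153.] all (array([ 771.4, -208.7]), array([135.6, 136.7]), 13.2) zmax 138.6
  base (array([ 771.4, -208.7]), array([135.6, 136.7]), 13.2) top (array([ 758.6, -150.6]), array([110.5,  14. ]), 12.7)
blue 837 [312. 212.] all (array([ 570.4, -184.8]), array([100.9,  96.5]), 0.6) zmax 103.6
  base (array([ 570.4, -184.8]), array([100.9,  96.5]), 0.6) top (array([ 570. , -141.9]), array([78.7, 10.1]), 0.3)
lid (array([562.7, 184.1]), array([190.8, 166.9]), 88.2) 103.64251775536275
button 0  nan
can (array([754.3,   2.6]), array([88.5, 88.6]), 46.8) 119.31726967048394
bottle (array([421.9, 409.2]), array([51.1, 59.8]), 87.1) 155.1663507733117
hammerhead (array([ 516.1, -384.6]), array([89.7, 89.3]), 21.4) 33.288785303385566
  return _methods._mean(a, axis=axis, dtype=dtype,
  ret = ret.dtype.type(ret / rcount)
```

View pics/crop1.png

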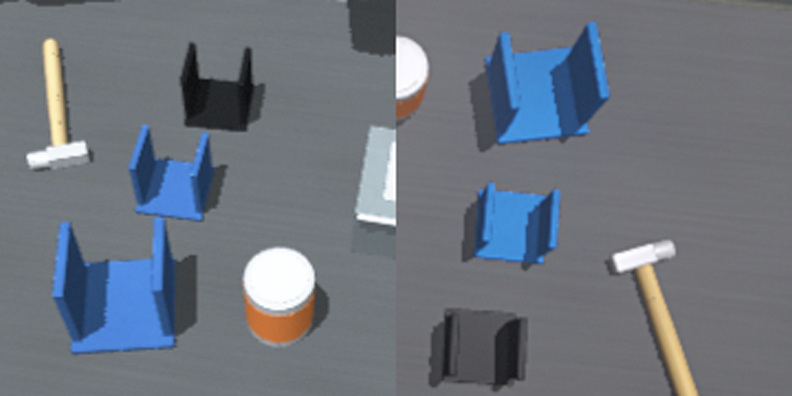

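The crop confirms the small blue stand, at about (170,175) left and (517,223) right: cheek tops are at z≈100, base about 100 mm, centre about (570,-185). The larger blue stand has its tops at about 140. Now a closer wrist view to refine the case and rack positions.

```bash
cat >> h.py <<'E'
def Q(a):  # tool down; tool x = -(x axis turned by a), tool y = y axis turned by a
    return (R.from_euler('z',a)*R.from_quat([0,1,0,0])).as_quat()
def wrist(name=None):
    s=bot.sense(); p,d=bot.grab_frame("wrist"); m=bot.camera_model("wrist")
    T=np.eye(4); T[:3,:3]=R.from_quat(s["ee_rot"]).as_matrix(); T[:3,3]=s["ee_pos"]
    if name: cv2.imwrite(f"pics/{name}.png",p[:,:,::-1])
    return p,cloud(d,m["K"],T@m["T_tool_cam"])
def st(): 
    s=bot.sense(); print("t",round(s["time"],2),s["ee_pos"].round(1),"F",s["force"].round(1),"op",round(s["opening"],1),"g",round(s["grasp_force"],1),"q6",s["q"][5].round(2))
E
python3 - <<'E'
from h import *
bot.move_ptp([440,60,470],Q(0)); bot.wait(.3); st()
p,W=wrist("w1"); np.savez("w1.npz",p=p,W=W)
p=p.astype(int);Z=W[...,2];X=W[...,0];Y=W[...,1]
print("table",np.nanmedian(Z[(Z<20)&(Z>-20)&(X>450)&(X<700)&(Y>-80)&(Y<60)]))
m=(Z>97)&(Z<106)&(Y>60)&(Y<310)&(X>460); print("lid",rect(W[m]))
m=(Z>97)&(Z<106)&(Y>60)&(Y<310)&(X>475)&(abs(Y-184)>25); print("lid w/o catch",rect(W[m]),np.median(Z[m]))
m=(p.sum(-1)<130)&(Z>100)&(Z<118)&(Y>140)&(Y<240); print("button",m.sum(),rect(W[m]) if m.sum()>5 else 0,np.median(Z[m]))
b=p[...,2]>p[...,0]+50
for nm,c in(("base",b&(Z>3)&(Z<16)),("chk-",b&(Z>92)&(Z<110)&(Y<-185)),("chk+",b&(Z>92)&(Z<110)&(Y>-185))):
    c=c&(X<650)&(X>480)&(Y>-260)&(Y<-110); print(nm,c.sum(),rect(W[c]) if c.sum()>5 else 0)
E
```

```text
t 2.86 [440.1  59.8 470. ] F [-0.  -0.3  0.2] op 85.1 g 0.0 q6 -1.69
table 0.3566895791822162
lid (array([551.2, 183.1]), array([190.9, 181.6]), 88.4)
lid w/o catch (array([559.2, 182.9]), array([190.6, 166. ]), 88.2) 102.65819293477392
button 142 (array([425.1, 179.4]), array([21.4, 48.4]), 31.0) 106.31672425989692
base 1861 (array([ 567.6, -187. ]), array([100.3, 100.2]), 90.0)
chk- 610 (array([ 568. , -230.9]), array([79.8, 11.9]), 0.8)
chk+ 545 (array([ 567.3, -143.2]), array([11.4, 79.1]), 89.9)
```

View pics/w1.png

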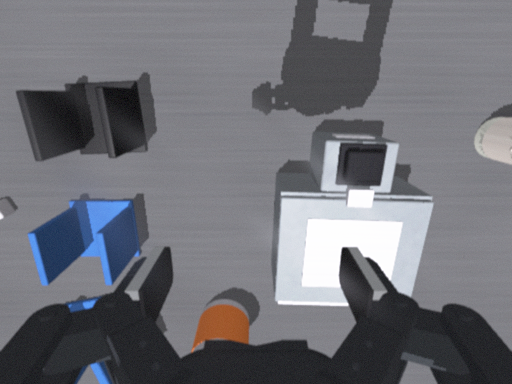

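Wrist view: the button is at (362,166), the catch at (360,198), the lid front edge runs (280,190)–(430,195), and the small blue stand is at (90,240). Next I'll refine the case frame.

```bash
python3 - <<'E'
from h import *
z=np.load("w1.npz");p=z['p'].astype(int);W=z['W'];a=np.radians(-1.7)
C=(W[...,:2]-[561,184])@np.array([[np.cos(a),-np.sin(a)],[np.sin(a),np.cos(a)]])
Z=W[...,2]; x,y=C[...,0],C[...,1]
for lo,hi in((50,80),(-80,-50)):
    m=(y>lo)&(y<hi)&(Z>98)&(Z<107)&(abs(x)<130); print("lid x",np.percentile(x[m],[0,1,3,97,99,100]).round(1))
m=(x>-30)&(x<30)&(Z>98)&(Z<107)&(abs(y)<130); print("lid y",np.percentile(y[m],[0,1,99,100]).round(1), "z",np.median(Z[m]))
r=np.zeros(Z.shape,bool); r[135:200,325:400]=1
m=r&(p.sum(-1)<130)&(Z>108)&(Z<116); print("btn",m.sum(),np.percentile(x[m],[2,98]),np.percentile(y[m],[2,98]),np.median(Z[m]))
m=r&(p.sum(-1)>450)&(Z>105)&(Z<114); print("catch",m.sum(),np.percentile(x[m],[2,98]),np.percentile(y[m],[2,98]),np.median(Z[m]))
z=np.load("top0.npz");m=bot.camera_model("top");W=cloud(z['d'],m["K"],m["world_from_camera"]);Z=W[...,2]
C=(W[...,:2]-[561,184])@np.array([[np.cos(a),-np.sin(a)],[np.sin(a),np.cos(a)]]);x,y=C[...,0],C[...,1]
m=(abs(y)<80)&(abs(y)>50)&(Z>98)&(Z<110)&(abs(x)<130); print("top lid x",np.percentile(x[m],[0,1,99,100]).round(1)); m=(abs(x)<30)&(Z>98)&(Z<110)&(abs(y)<130);print("y",np.percentile(y[m],[0,1,99,100]).round(1))
E
```

```text
lid x [-79.6 -78.9 -77.4  43.3  49.9  55.6]
lid x [-79.9 -79.1 -76.8  72.8  77.9  80.2]
lid y [-96.5 -95.2  91.2  93.6] z 103.16491067181119
btn 36 [-140.2652535  -123.21369511] [-23.2668663   16.37388539] 108.8201601698888
catch 282 [-94.4489468  -81.66295603] [-16.16898821  12.65241617] 109.4618857240026
top lid x [-81.4 -76.2  82.4  84.9]
y [-95.  -93.4  92.7  95.5]
```

```bash
cat >> h.py <<'E'
CO=np.array([559.5,183.]); A=np.radians(-1.7)
def cw(x,y,z): # case -> world
    c,s=np.cos(A),np.sin(A); return [CO[0]+c*x-s*y, CO[1]+s*x+c*y, z]
def lidang():
    z,d=bot.grab_frame("top"); m=bot.camera_model("top"); W=cloud(d,m["K"],m["world_from_camera"])
    c,s=np.cos(A),np.sin(A); C=(W[...,:2]-CO)@np.array([[c,-s],[s,c]]); x,y,Z=C[...,0],C[...,1],W[...,2]
    m=(abs(y)>60)&(abs(y)<88)&(Z>112)&(Z<255)&(x>-85)&(x<135)
    if m.sum()<20: return None
    th=np.arctan2(Z[m]-95.5,80-x[m])   # top face: ray angle, offset by thickness
    r=np.hypot(Z[m]-95.5,80-x[m]); k=r>60
    return round(float(np.median(th[k]-np.arcsin(6/r[k]))),3) if k.sum()>5 else None
E
python3 - <<'E'
from h import *
q=None
for s in(1,-1):
    j=bot.solve_ik(cw(-121,0,330),Q(A+s*np.pi/2)); print(s,None if j is None else j.round(2))
    if j is not None and (q is None or abs(j[5])<abs(q[1][5])): q=(s,j)
s=q[0]; O=Q(A+s*np.pi/2); print("sign",s)
bot.grip(0); bot.move_ptp(cw(-121,0,310),O); bot.movel(cw(-121,0,286),feed=60); st()
f0=bot.sense()["force"][2]
for z in np.arange(285,274,-1.):
    bot.movel(cw(-121,0,z),feed=20); f=bot.sense()["force"][2]-f0; print(z,round(f,2),end="; ")
    if f>8: break
bot.wait(.2)
bot.movel(cw(-121,0,300),feed=120); st()
for i in range(12): print(bot.sense()["time"].__round__(2),lidang(),end=" | "); bot.wait(.05)
bot.grip(62); st()
for i in range(4): print(bot.sense()["time"].__round__(2),lidang(),end=" | ")
E
```

```text
1 None
-1 [ 0.16 -0.09  2.05 -0.    1.17  0.19]
sign -1
t 5.88 [438.5 186.6 285.6] F [-0.3  0.5 -0.7] op 0.4 g 0.0 q6 0.19
285.0 1.19; 284.0 0.73; 283.0 1.61; 282.0 2.9; 281.0 4.07; 280.0 4.86; 279.0 5.24; 278.0 4.73; 277.0 5.92; 276.0 5.11; 275.0 6.85; t 9.18 [438.2 186.5 299.4] F [ 0.4  0.  -1.1] op 0.2 g 0.0 q6 0.19
9.18 0.596 | 9.28 0.594 | 9.38 0.595 | 9.48 0.595 | 9.58 0.596 | 9.68 0.594 | 9.78 0.595 | 9.88 0.597 | 9.98 0.595 | 10.08 0.595 | 10.18 0.595 | 10.28 0.596 | t 10.99 [438.6 186.6 300. ] F [-0.1  0.5  0.3] op 62.0 g 0.0 q6 0.19
10.99 0.595 | 11.04 0.595 | 11.09 0.595 | 11.14 0.596 |
```

```bash
python3 - <<'E'
from h import *
O=Q(A-np.pi/2)
bot.movel(cw(-60,0,385),feed=150); bot.movel(cw(-27,0,385),feed=120); st()
bot.movel(cw(-27,0,332),feed=80); st(); f0=bot.sense()["force"]; print(lidang())
c=None
for x in np.arange(-26,-10,1.):
    bot.movel(cw(x,0,332),feed=25); f=bot.sense()["force"]-f0
    print(x,f.round(1),end="; ")
    if f[0]<-1.5: break
bot.wait(.8); print(lidang(),lidang()); st()
p,d=bot.grab_frame("scene"); cv2.imwrite("pics/s2.png",cv2.resize(p[100:260,210:410,::-1],None,fx=3.5,fy=3.5))
E
```

```text
t 12.47 [532.2 183.8 384.1] F [-0.3 -0.1  0.1] op 62.1 g 0.0 q6 0.16
t 13.28 [532.7 183.9 332.3] F [-0.  -0.8  0.3] op 62.0 g 0.0 q6 0.16
0.606
-26.0 [-0.8  0.  -0.2]; -25.0 [-0.1  0.9 -1.3]; -24.0 [-0.1  1.6 -0.2]; -23.0 [-0.2  0.4 -0.8]; -22.0 [ 0.6  0.4 -0.3]; -21.0 [-0.5  1.2 -0.1]; -20.0 [-0.4  1.2 -0. ]; -19.0 [-2.2  1.1  0.6]; 0.608 0.608
t 16.23 [540.5 183.6 332. ] F [-2.8  0.2  2.3] op 62.1 g 1.7 q6 0.16
```

View pics/s2.png

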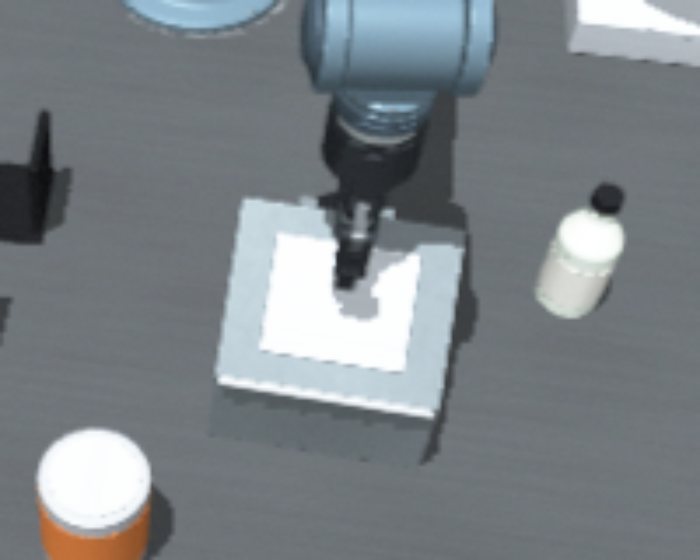

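The lid is visible ajar, with one finger above it (350,270) and the other at its front edge. It is still at 0.608 rad and the finger is in light contact. Now easing it over.

```bash
python3 - <<'E'
from h import *
def pose(th,half,v,off=-2): 
    return cw(80-155*np.cos(th)+half+off,0,95.5+155*np.sin(th)-v+165)
for th,v in((.72,22),(.84,26),(.96,30),(1.08,33),(1.2,35),(1.3,36)):
    bot.movel(pose(th,31,v),feed=50); print(th,bot.sense()["force"].round(1),end="; ")
print(lidang()); st()
bot.grip(24); print(lidang()); st()
E
```

```text
0.72 [-21.3  -1.5  15.6]; 0.84 [-4.7  0.8  2.7]; 0.96 [-1.8  0.3  0.9]; 1.08 [-2.1  0.6  1. ]; 1.2 [-1.9 -0.4  0.8]; 1.3 [-0.4 -0.6  0.3]; 1.29
t 19.17 [627.1 181.  373.8] F [-0.8 -0.2 -0.1] op 61.8 g 0.2 q6 0.14
1.375
t 19.67 [627.  181.  373.8] F [-0.7  0.2  0.5] op 23.8 g 0.0 q6 0.14
```

```bash
python3 - <<'E'
from h import *
f0=bot.sense()["force"]
for x in list(range(76,117,8))+list(range(116,136,3)):
    bot.movel(cw(x,0,373.8),feed=40); f=bot.sense()["force"]-f0; print(x,f.round(1),lidang(),end="; ")
    if x>110 and f[0]<-4: break
st()
E
```

```text
76 [ 0.7 -0.1 -0.4] 1.43; 84 [ 0.  -0.6 -0.4] 1.516; 92 [ 1.2 -0.1 -0.2] 1.66; 100 [ 1.4 -0.1  0.3] 1.711; 108 [ 0.9 -0.4 -0.3] 1.764; 116 [ 0.4 -0.6 -0.8] 1.791; 116 [0.5 0.5 0.1] 1.791; 119 [ 0.7 -0.4 -0.5] 1.79; 122 [-7.2 -0.4  3.7] 1.792; t 22.98 [680.7 179.6 373.6] F [-7.2 -1.7  3.3] op 24.3 g 4.0 q6 0.13
```

```bash
python3 - <<'E'
from h import *
bot.movel(cw(118,0,373.6),feed=40); bot.movel(cw(118,0,450),feed=100); print(lidang())
bot.grip(85)
bot.move_ptp(cw(-20,0,420),Q(A)); bot.wait(.2); st(); print(lidang())
p,W=wrist("w3"); np.savez("w3.npz",p=p,W=W)
c,s=np.cos(A),np.sin(A); C=(W[...,:2]-CO)@np.array([[c,-s],[s,c]]); x,y,Z=C[...,0],C[...,1],W[...,2]
m=(abs(x)<24)&(abs(y)<60)&(Z>70)&(Z<95)
k,l,t,_=cv2.connectedComponentsWithStats(m.astype(np.uint8)); i=1+t[1:,4].argmax(); m=l==i
print("tin(case frame)",t[i],cv2.minAreaRect(C[m].astype(np.float32)),"z",np.percentile(Z[m],[5,50,95]))
m2=(abs(x)<60)&(abs(y)<70)&(Z>70)&(Z<100); print(np.percentile(x[m2],[1,99]),np.percentile(y[m],[1,99]))
E
```

```text
1.793
t 26.38 [539.8 183.5 420.1] F [ 0.2 -0.3 -0.4] op 85.0 g 0.0 q6 -1.41
1.797
tin(case frame) [ 221  167   61   44 2572] ((-0.03313446044921875, -5.677021026611328), (66.82598114013672, 47.87900924682617), 89.94015502929688) z [76.8862153  84.18128208 85.44066554]
[-30.85756088  24.54811522] [-38.16107951  26.81009099]
```

View pics/w3.png

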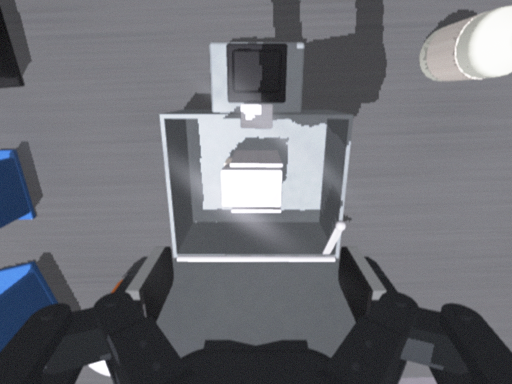

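The case is open: the tin's white top is at (252,188) between its plates, and the leaf spring is at (335,238). In the case frame the tin is at about (-2,-6), top z 84, which matches. Now lifting it and standing it on the counter.

```bash
python3 - <<'E'
from h import *
bot.movel(cw(-2,-5.5,300),feed=200); bot.movel(cw(-2,-5.5,220),feed=80); st()
bot.grip(50,35); bot.wait(.2); st()
s=bot.sense()
if s["opening"]>60:
    bot.movel(cw(-2,-5.5,350),feed=100); st()
    bot.move_ptp([545,-20,350],Q(0)); bot.movel([545,-20,226],feed=120); f0=bot.sense()["force"][2]; st()
    for z in np.arange(224,210,-1.):
        bot.movel([545,-20,z],feed=15); f=bot.sense()["force"][2]-f0
        if f>2.5: break
    bot.wait(.2); print("z",z,f); st()
E
```

```text
t 28.39 [557.7 177.6 220.7] F [ 0.5 -0.6  0.9] op 85.0 g 0.0 q6 -1.43
t 28.9 [557.7 177.7 220.8] F [-1.   0.2  4.9] op 65.3 g 40.6 q6 -1.43
t 30.35 [557.1 177.5 349. ] F [-0.1  1.1 -3.3] op 65.3 g 39.6 q6 -1.43
t 32.34 [545.5 -20.1 226.9] F [ 0.3  0.4 -3.3] op 65.4 g 39.7 q6 -1.82
z 216.0 8.453069712996529
t 34.83 [545.2 -20.  216.8] F [-3.7  0.7  6. ] op 65.6 g 40.5 q6 -1.82
```

```bash
python3 - <<'E'
from h import *
bot.grip(85); bot.movel([545,-20,330],feed=150); st()
O=Q(-np.pi/2); bot.move_ptp([545,-20,380],O); bot.wait(.2); st()
p,W=wrist("w4"); Z=W[...,2]
m=(Z>70)&(Z<90)&(abs(W[...,0]-545)<60)&(abs(W[...,1]+20)<60); print("tin",m.sum(),rect(W[m]),np.percentile(Z[m],[5,50,95]))
p=p.astype(int); b=(p[...,2]>p[...,0]+50)&(Z>92)&(Z<110)&(W[...,0]<650)&(W[...,1]<-100)&(W[...,1]>-260)
for c in(b&(W[...,1]<-187),b&(W[...,1]>-187)): print(c.sum(),rect(W[c]) if c.sum()>5 else 0)
E
```

```text
t 36.07 [544.6 -19.9 328.8] F [-0.5  0.1 -0.7] op 84.8 g 0.0 q6 -1.82
t 37.67 [545.  -20.  379.8] F [-0.5 -0.5 -0. ] op 85.0 g 0.0 q6 -0.24
tin 2955 (array([545.1, -20. ]), array([66.6, 42.8]), 89.8) [78.74612477 80.26128021 81.4228703 ]
0 0
982 (array([ 568.2, -142.8]), array([79.1, 11.9]), 0.3)
```

View pics/w4.png

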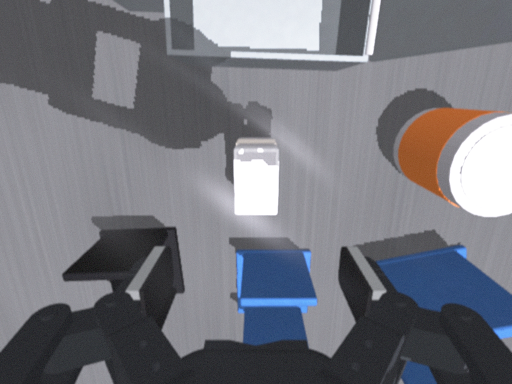

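The tin stands upright at (257,180) in view, which is (545,-20) in world coordinates. The rack cheek confirms the stand centre at about (568,-187). Now regrasping by the broad faces and placing it.

```bash
python3 - <<'E'
from h import *
bot.movel([545,-20,217],feed=120); st()
bot.grip(30,35); bot.wait(.2); st()
if bot.sense()["opening"]>38:
    bot.movel([545,-20,340],feed=120); bot.move_ptp([568.2,-186.9,340],Q(-np.pi/2)); st()
    bot.movel([568.2,-186.9,240],feed=100); f0=bot.sense()["force"]; print(f0.round(1))
    for z in np.arange(238,218,-1.):
        bot.movel([568.2,-186.9,z],feed=20); f=bot.sense()["force"]-f0
        if f[2]>2.5 or np.hypot(*f[:2])>5: break
    print(z,f.round(1)); bot.wait(.2); st()
E
```

```text
t 39.23 [545.4 -20.1 217.8] F [-0.1  0.8  0.9] op 85.1 g 0.0 q6 -0.24
t 39.9 [545.2 -20.1 217.4] F [-1.1 -1.   3.8] op 42.2 g 37.6 q6 -0.24
t 41.78 [ 568.  -187.3  339.1] F [-0.4 -0.  -3.4] op 41.8 g 36.9 q6 -0.51
[ 0.9  0.4 -1.9]
224.0 [-4.6  1.4  9. ]
t 46.88 [ 568.5 -187.1  225.4] F [-3.2  1.1  5.8] op 41.3 g 38.0 q6 -0.51
```

```bash
python3 - <<'E'
from h import *
bot.grip(70); bot.movel([568.2,-186.9,380],feed=120); bot.wait(.3); st()
p,W=wrist(); Z=W[...,2]
m=(Z>75)&(Z<97)&(abs(W[...,0]-568)<50)&(abs(W[...,1]+187)<36)&(p.min(-1)>110); print("tin",rect(W[m]),np.percentile(Z[m],[5,50,95]))
bot.move_ptp([430,-60,430],Q(-np.pi/2)); print("lid",lidang())
q,_=bot.grab_frame("scene"); cv2.imwrite("pics/s5.png",cv2.resize(q[90:290,100:410,::-1],None,fx=2.5,fy=2.5)); st()
E
```

```text
t 49.02 [ 568.2 -186.9  379.6] F [-0.1 -0.8  0.2] op 69.9 g 0.0 q6 -0.51
tin (array([ 568.6, -187.4]), array([66.9, 43. ]), 90.0) [86.71335324 88.26246669 89.39913586]
lid 1.793
t 49.98 [430.7 -60.8 429.9] F [ 0.3 -0.7 -0.1] op 69.6 g 0.0 q6 -0.4
```

View pics/s5.png

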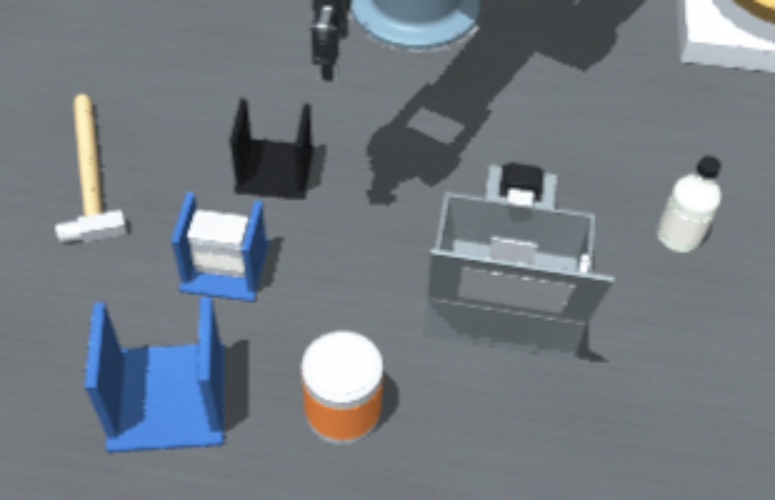

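The tin stands between the cheeks of the small blue stand at (220,240), top z 88 as expected. The lid is open at (515,290), and the can, bottle and hammer are where they were.

```bash
python3 -c "
from bench import bot
print(bot.close_job())"
```

```text
the job is handed in; nothing more can be done
None
```

The job is handed in at about 50 s: the lid is open on its stop, the tin stands upright on its base in the small blue stand, and the can, bottle and hammer are where they were; the lid had already stopped bobbing when I laid the hand on it.

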